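# Lay out the brushes from the barred tool carrier

### The arm

A 7-joint arm with a two-finger parallel gripper is mounted at the origin on a cart in front of the work surface, level with it; the furniture and walls round the work are solid. World frame = base frame: x ahead of the robot, y to its left, z up, the work surface at z = 0. Lengths are in m, angles in rad, forces in N, time in s.
With the tool pointing down it reaches from about 0.4 to 0.85 m from the base axis. Payload 10.4 kg.
Tool frame: the origin (TCP) lies midway between the tips of the shut fingers; the grasp point (between the pads) lies 19 mm behind it; z points along the fingers, y is the line along which they close (so a half turn about z gives the same grasp; the last joint's range is limited). The gripper opens to 87 mm and grips with 3 to 60 N. Pads are 19 mm wide; open, the fingers measure 117 mm over their backs; the gripper's body (75 mm by 190 mm) begins 51 mm behind the grasp point.
Start: joints at [-1.355, 0.332, -0.065, 1.46, 0.022, 1.35, -0.088], TCP at [0.148, 0.607, 0.223] pointing down, gripper open.
Joint ranges: [-2.6, 2.6], [-0.5, 2.12], [-1.47, 1.34], [0.16, 2.42], [-1.27, 4.41], [0.06, 2.06], [-2.6, 2.6]. Speed limits (rad/s): [2.22, 2.22, 2.79, 2.79, 3.14, 3.14, 3.14].

### API

Orientations are given as a unit quaternion [x, y, z, w].
In Python, from bench import r gives the robot as it stands.
- The arm moves only by the tool apply_moves, never from a script. Its argument "steps" is a list of rows, each a list of 7 numbers: the turn, a rotation vector about the tool's x, y, z in rad, then the shift along the tool's x, y, z in mm, then the opening, from -1 (shut) to 1 (fully open). In form: [[ax, ay, az, x, y, z, claw], ...]. A call has 1 to 20 rows; each row is the pose to reach, as a shift and turn from the pose commanded when the call began, along the tool's axes at that moment; what a row does not reach only later rows make up. A row lasts 1/12 s, in which the tool goes at most 41.7 mm and 7.16 degrees, less where a joint would pass 70% of its speed; a pose out of reach is approached as far as the arm can. A call with a gripper value outside its range is refused whole. The fingers move at their own pace and stop on an object; "force" is the grip in N (left out, the last holds). Time passes only in rows, so rows that repeat a pose let the fingers close. It gives the time, the measured TCP pose, the force, the opening and the grip force at its end, in the units of the state.
- r.read_state(): the state, without advancing time (a new reading comes with each control period).
- r.camera(name): name is "side" or "top" or "wrist"; returns a dict with "pixels" (384x512x3 uint8, red, green, blue), "z_map" (384x512 float32, m along the optical axis (not along the pixel's ray), 0 where there is no reading), "fovy" (degrees; the focal length in pixels is half the picture's height over the tangent of half this angle, whatever the lens; pixels are square), "cx", "cy" (the principal point, pixels), "position" and "orientation" of the camera in the world. Camera axes: x right, y down, z forward; pixel columns grow to the right and rows downward; lengths in m; the calibration is good to about 2 mm. The wrist camera is an equidistant fisheye: a pixel r from the principal point sees the ray r / f radians off the axis. A picture is of the moment at which its call begins.
- r.close_job(): hands the job in; it is judged then, once.
The state is a dict: "time": time; "joint_positions": joint angles; "joint_vel": joint speeds; "joint_torque": joint torques, N m; "ee_pos": TCP position; "eef_rot": TCP orientation; "ft_force": force on the tool from outside, world axes, zero at the start; "torque": the same for the moment, N m; "width": finger opening in m; "grip_force": force on a finger pad.
Only numpy, scipy, OpenCV 4.12 (cv2) and the standard library are available. Lean on these libraries where they do the work, as an engineer would, in place of code of your own. Each camera call takes 0.05 s, during which the arm holds its last target. There are 200 camera calls.

### The job

The tools in the plywood carrier are locked down by the retaining bar. Lift the bar out of its two open brackets, lay the three brushes it held - and only those - in the white rest, one in each slot and about centred across its two rails, and then put the bar back down into its brackets so that the stylus and the pencil left in the carrier are held again. Leave the jar and the timer where they stand.

Things in the scene. Friction and masses are not known exactly. Their poses are not given: they have to be found in the camera images.
- carrier: Fixed plywood carrier 130 x 336 mm; origin at its underside centre (on bench). Tools lie along x across two rails at x = +-45 mm (12 mm thick) in slots at y = 0, +-55, +-110 mm: 28 mm wide, floor 40 mm above the bench, teeth 12 mm high; open between the rails down to 8 mm. Bar brackets at x = 0, y = +-158 mm: open upward, 18 mm wide, seat at 53 mm, sides up to 68 mm, flared above to 79 mm.
- rest: Empty brush rest, white plastic, fixed, 124 x 206 mm; origin at its underside centre, on the bench. Brushes lie along its x, across two rails at x = -45 and +45 mm (12 mm thick), in three slots at y = -55, 0, +55 mm: 28 mm wide, floor 40 mm above the bench, teeth 12 mm high; open between the rails down to 10 mm.
- bar_grip (a point): Retaining bar, loose, about 120 g: aluminium, 346 mm long (its y), 14 mm wide (x), 10 mm high, with a black grip block 64 x 14 x 32 mm high upright on its middle. The point is the block's centre, 26 mm above the bar's underside. At the start it lies in the carrier's brackets along the carrier's y, 3 mm above the tools; it lifts straight out and can stand on the bench on its underside.
- round_brush_mid (a point): Round brush: blue handle, steel ferrule, pointed brown bristles; 193 mm long, 8 mm wide and 9 mm high where gripped, flat-sided enough not to roll; about 20 g. The point is its centre, half-way up; its y runs along it. Starts in one of the carrier's slots, under the bar.
- flat_brush_mid (a point): Flat brush: red handle, steel ferrule, pale bristles 19 mm wide; 212 mm long, handle 10 mm wide and 10 mm high; does not roll; about 22 g. The point is its centre, half-way up; its y runs along it. Starts in one of the carrier's slots, under the bar.
- ink_brush_mid (a point): Ink brush: light grey handle, black pointed tip; 243 mm long, 8 mm wide, 9 mm high; does not roll; about 20 g. The point is its centre, half-way up; its y runs along it. Starts in one of the carrier's slots, under the bar.
- stylus_mid (a point): Stylus (not a brush): brown wooden handle with a thin metal point; 136 mm long, 8 mm wide, 9 mm high. Stays in its slot. The point is its centre, half-way up; its y runs along it. Starts in one of the carrier's slots, under the bar.
- pen_1_mid (a point): Pencil (not a brush): green, 112 mm long, 7 mm thick. Stays in its slot. The point is its centre, half-way up; its y runs along it. Starts in one of the carrier's slots, under the bar.
- jar_mid (a point): Small glass rinsing jar with a black label, 58 mm across, 68 mm high, standing loose on the robot's side of the rest. The point is its centre, 34 mm up. Not to be disturbed.
- timer_mid (a point): Round white wind-up timer with a red grip, 62 mm across, 38 mm high, standing loose on the robot's side of the rest. The point is its centre, 19 mm up. Not to be disturbed.

How it is judged:
By the outcome, as a careful person would: the job done as asked, in the order asked, and still so for the second after the job is handed in, with the robot touching nothing.
It also fails if it takes over 112 s, if anything falls off the work surface, if the arm or the gripper's body presses on something with over 40 N, if the wrist force passes 120 N, or if a joint passes its speed limit or range.

## Working session

There is one attempt and no reset: what is moved stays moved. The work goes in short steps, Python scripts to look and compute and a tool call to move; the robot and the scene stay as the last step left them, time stands still between calls to the robot, and variables do not carry over. Pictures are saved under pics/ and viewed, at most 14 in all, crops included, and the job is handed in when it is done.

Besides the shell and the picture viewer there is one more tool, called after "Request:" as name([rows], argument=value, ...), one row to a line, values as JSON. apply_moves: Moves the arm, as the interface text tells. Its arguments: {"type":"object","properties":{"steps":{"type":"array","items":{"type":"array","items":{"type":"number"}}},"force":{"type":"number"}},"required":["steps"]}

```bash
mkdir -p pics
cat > h.py <<'E'
import numpy as np, cv2
from scipy.spatial.transform import Rotation as R
from bench import r
def cam(n,save=None):
    c=r.camera(n)
    if save: cv2.imwrite(f'pics/{save}.png',c['pixels'][:,:,::-1])
    np.savez(f'/tmp/{n}.npz',**c)
    return c
def load(n): 
    d=np.load(f'/tmp/{n}.npz'); return {k:d[k] for k in d}
def pt(c,u,v,z=None,plane=None):
    """pixel -> world, by depth or plane height"""
    f=192/np.tan(np.radians(float(c['fovy']))/2)
    d=np.array([(u-c['cx'])/f,(v-c['cy'])/f,1.])
    M=R.from_quat(c['orientation']).as_matrix(); p=np.array(c['position'])
    if plane is not None:
        w=M@d; return p+w*(plane-p[2])/w[2]
    zz=z or float(c['z_map'][int(round(v)),int(round(u))]); return p+M@d*zz
def px(c,P):
    f=192/np.tan(np.radians(float(c['fovy']))/2)
    q=R.from_quat(c['orientation']).as_matrix().T@(np.array(P)-c['position'])
    return q[:2]/q[2]*f+[c['cx'],c['cy']]
E
python3 - <<'E'
from h import *
s=r.read_state(); print({k:np.round(v,3) for k,v in s.items()})
print(R.from_quat(s['eef_rot']).as_matrix().round(3))
for n in ['top','side']:
    c=cam(n,n+'0'); print(n,c['fovy'],c['cx'],c['cy'],c['position'],c['orientation'])
    cv2.imwrite(f'pics/{n}0.png',cv2.resize(c['pixels'][:,:,::-1],(800,600),interpolation=cv2.INTER_CUBIC))
E
```

```text
{'time': np.float64(0.0), 'joint_positions': array([-1.355,  0.333, -0.065,  1.461,  0.022,  1.35 , -0.088]), 'joint_vel': array([ 0.001,  0.001,  0.   , -0.   , -0.002, -0.001, -0.   ]), 'joint_torque': array([-1.0000e-03, -6.2325e+01,  2.5000e-02, -3.8990e+01, -6.1000e-02,
        4.0000e-02,  0.0000e+00]), 'ee_pos': array([0.148, 0.607, 0.222]), 'eef_rot': array([ 0.119,  0.993, -0.001, -0.   ]), 'ft_force': array([ 0.476, -0.202, -0.213]), 'torque': array([ 0.02 , -0.073,  0.007]), 'grip_force': np.float64(0.0), 'width': np.float64(0.087)}
[[-0.972  0.237 -0.   ]
 [ 0.237  0.972 -0.001]
 [-0.    -0.001 -1.   ]]
top 47.44216700840004 252.12258928092965 195.32754687772052 [0.28975407 0.0066509  1.18812096] [ 0.708174   -0.70095366  0.0658286  -0.05310509]
side 52.38980043940691 262.3126742152309 187.1054894693747 [ 0.10661738 -0.66619765  0.66437658] [ 0.86758062 -0.22638324  0.1202211  -0.42614714]
```

View pics/top0.png

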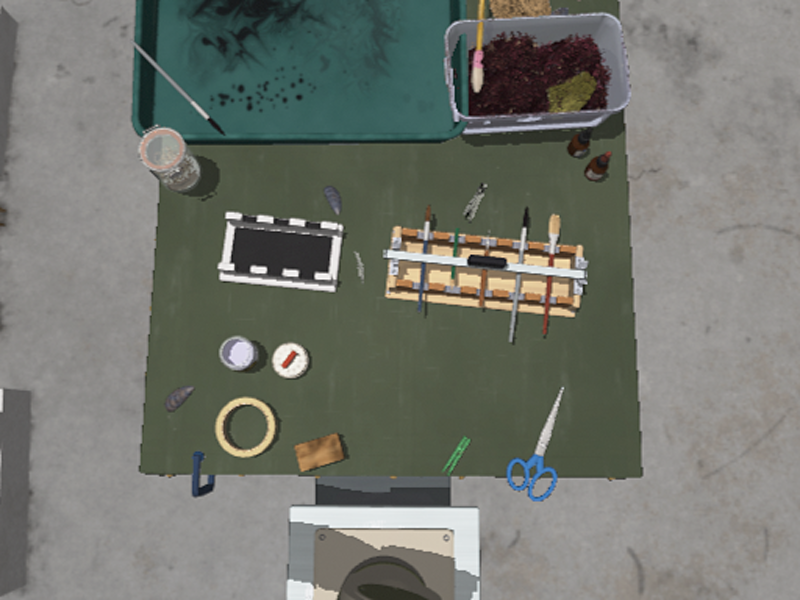

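View pics/side0.png

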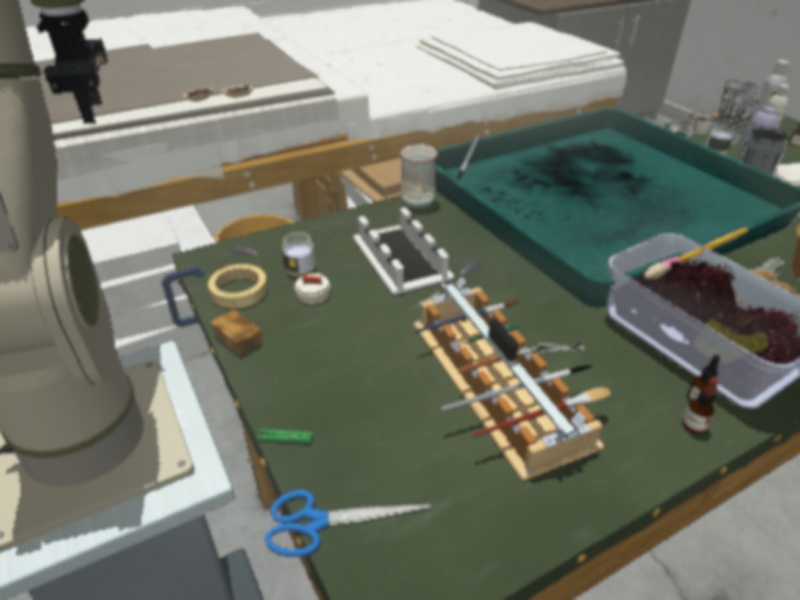

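Top view: up is +x and left is +y. The slots from left to right hold round, pencil, stylus, ink and flat. I'll enlarge this for pixel readings.

Run:
```python
from h import *
c=load('top')
im=c['pixels'][:,:,::-1]
def crop(u0,v0,w,h,k,n):
    o=cv2.resize(im[v0:v0+h,u0:u0+w],None,fx=k,fy=k,interpolation=cv2.INTER_CUBIC)
    for i in range(0,w,10): cv2.putText(o,str(u0+i),(i*k,8),0,.3,(255,255,255),1);cv2.line(o,(i*k,10),(i*k,14),(255,255,255),1)
    for i in range(0,h,10): cv2.putText(o,str(v0+i),(0,i*k+3),0,.3,(255,255,255),1)
    cv2.imwrite(f'pics/{n}.png',o)
crop(240,125,144,100,5,'carr'); crop(130,125,100,120,5,'rest')
```

```text
(no output)
```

View pics/carr.png

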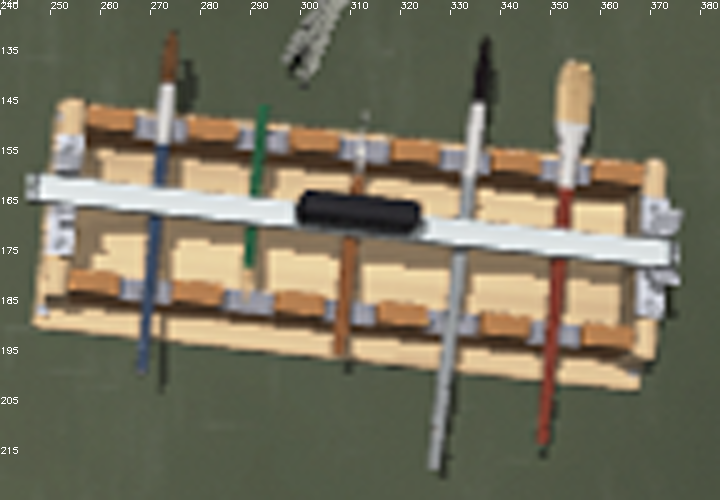

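View pics/rest.png

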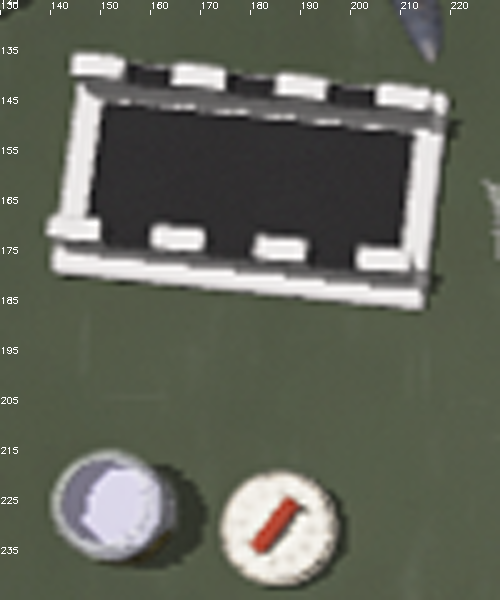

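Run:
```python
from h import *
c=load('top')
g=lambda u0,v0,x,y,z: pt(c,(x+.5)/5-.5+u0,(y+.5)/5-.5+v0,plane=z)
C=lambda x,y,z: g(240,125,x,y,z); Q=lambda x,y,z: g(130,125,x,y,z)
def pr(n,a): print(n,np.round(np.array(a)[:2]*1000,1))
far=[Q(*p,.052) for p in [(98,65),(199,75),(301,85),(404,97)]]
near=[Q(*p,.052) for p in [(73,229),(178,238),(280,249),(383,259)]]
f,n=np.mean(far[1:3],0),np.mean(near[1:3],0); pr('rest far',f);pr('near',n);pr('ctr',(f+n)/2)
d=(f-n)[:2];print('len',np.linalg.norm(d),'yaw',np.degrees(np.arctan2(d[1],d[0])))
e=(far[1]-far[2]+near[1]-near[2])[:2]; print('yaw2',np.degrees(np.arctan2(-e[0],e[1])),np.linalg.norm(e)/2)
a,b=C(30,187,.063),C(677,252,.063);pr('bar',(a+b)/2);e=(a-b)[:2];print(np.linalg.norm(e),np.degrees(np.arctan2(-e[0],e[1])))
pr('block top',C(359,211,.095))
for n,t,h in [('round',(174,32),(142,372)),('ink',(486,40),(435,470)),('flat',(575,62),(543,443)),('pencil',(265,108),(248,293)),('stylus',(363,115),(341,355))]:
    t,h=C(*t,.045),C(*h,.045);pr(n,(t+h)/2);d=(t-h)[:2];print(np.linalg.norm(d),np.degrees(np.arctan2(d[1],d[0])))
for n,p,z in [('jar',(113,505),.068),('timer',(281,529),.038),('tl',(95,65),.052)]: pr(n,Q(*p,z))
for p in [(40,325,.02),(635,388,.02),(70,102,.05),(655,165,.05)]: pr('carrier corner',C(*p))
pr('tweezers',C(300,75,.0)); pr('scis',pt(c,563/800*512,388/600*384,plane=0)); pr('wood',pt(c,343/800*512,436/600*384,plane=0));pr('clip',pt(c,467/800*512,440/600*384,plane=0))
pr('bottle',pt(c,575/800*512,150/600*384,plane=0.05)); pr('boxedge',pt(c,470/800*512,120/600*384,plane=0.05));pr('bench edge right',pt(c,637/800*512,380/600*384,plane=0))
# depth check of bar
for u in (285,300,340,355): 
    v=187/5+125+(u-246)*(252-187)/(677-30); print(pt(c,u,v).round(4))
```

```text
rest far [629.8 183.1]
near [539.9 191. ]
ctr [584.9 187. ]
len 0.09032630759243264 yaw -4.975432957260172
yaw2 -5.272470807537755 0.05472196415511458
bar [ 555.  -166.3]
0.34428695067762877 -5.131448171406957
block top [ 552.  -164.2]
round [568.8 -63.8]
0.18865812416901648 -5.1611383315736745
ink [ 542.5 -226.6]
0.2386925163270183 -7.865924593652935
flat [ 544.1 -279.6]
0.2109934885662846 -6.386164923314976
pencil [ 569.4 -116.8]
0.10281197874594848 -5.471072932113809
stylus [ 551.3 -168.1]
0.13287806006634065 -5.893008067190172
jar [398.7 242.3]
timer [389.9 160.2]
tl [637.  266.4]
carrier corner [504.1  -1.1]
carrier corner [ 473.2 -325. ]
carrier corner [621.  -15.8]
carrier corner [ 590.3 -331.6]
tweezers [ 653.2 -146.7]
scis [ 349.4 -309. ]
wood [264.3  71.1]
clip [ 259.3 -141. ]
bottle [ 765.6 -330.9]
boxedge [ 818.8 -145.3]
bench edge right [ 364.5 -439.2]
[ 0.5606 -0.0994  0.0606]
[ 0.552  -0.1364  0.0821]
[ 0.5482 -0.2461  0.0577]
[ 0.544  -0.2854  0.0601]
```

```bash
cat >> h.py <<'E'
def rel(*targets):
    """targets (x,y,z mm, yaw deg of tool y): print rows relative to present pose"""
    s=r.read_state(); M=R.from_quat(s['eef_rot']); p=np.array(s['ee_pos'])
    for x,y,z,w in targets:
        w=np.radians(w); Y=np.array([np.cos(w),np.sin(w),0]);Z=np.array([0,0,-1.])
        T=R.from_matrix(np.stack([np.cross(Y,Z),Y,Z],1))
        print((M.inv()*T).as_rotvec().round(3),M.inv().apply(np.array([x,y,z])-p*1000).round(1))
    print('t',round(float(s['time']),2),'pos',np.round(p*1000,1),'w',round(float(s['width']),4),'q7',np.round(s['joint_positions'][6],2))
E
python3 -c "
from h import *
rel((480,250,230,30),(553.5,-165.5,170,-5.1))"
```

```text
[-0.001  0.001  0.808] [-407.3 -268.3   -7.8]
[-1.000e-03  1.000e-03  1.421e+00] [-576.9 -654.5   52.7]
t 0.1 pos [147.7 606.9 221.8] w 0.087 q7 -0.09
```

Request:
apply_moves([
  [0, 0, 0.8, -407, -268, -8, 1],
  [0, 0, 0.8, -407, -268, -8, 1],
  [0, 0, 0.8, -407, -268, -8, 1],
  [0, 0, 0.8, -407, -268, -8, 1],
  [0, 0, 0.8, -407, -268, -8, 1],
  [0, 0, 0.8, -407, -268, -8, 1],
  [0, 0, 0.8, -407, -268, -8, 1],
  [0, 0, 0.8, -407, -268, -8, 1],
  [0, 0, 0.8, -407, -268, -8, 1],
  [0, 0, 0.8, -407, -268, -8, 1],
  [0, 0, 0.8, -407, -268, -8, 1],
  [0, 0, 1.42, -577, -654, 53, 1],
  [0, 0, 1.42, -577, -654, 53, 1],
  [0, 0, 1.42, -577, -654, 53, 1],
  [0, 0, 1.42, -577, -654, 53, 1],
  [0, 0, 1.42, -577, -654, 53, 1],
  [0, 0, 1.42, -577, -654, 53, 1],
  [0, 0, 1.42, -577, -654, 53, 1],
  [0, 0, 1.42, -577, -654, 53, 1],
  [0, 0, 1.42, -577, -654, 53, 1],
], force=25)

```text
time: 1.77
ee_pos: [0.538, -0.0933, 0.1794]
eef_rot: [0.737, 0.675, 0.0, -0.0]
ft_force: [1.5, 1.2, -0.3]
width: 0.0868
grip_force: 0.0
```

```bash
python3 -c "
from h import *
rel((553.5,-165.5,130,-5.1))"
```

```text
[ 0.    -0.     0.001] [-70.6  21.8  49.4]
t 1.77 pos [538.  -93.3 179.4] w 0.0868 q7 0.12
```

Request:
apply_moves([
  [0, 0, 0, -70.5, 22, 49, 1],
  [0, 0, 0, -70.5, 22, 49, 1],
  [0, 0, 0, -70.5, 22, 49, 1],
  [0, 0, 0, -70.5, 22, 49, 1],
  [0, 0, 0, -70.5, 22, 49, 1],
])

```text
time: 2.18
ee_pos: [0.5536, -0.1632, 0.1304]
eef_rot: [0.738, 0.675, -0.0, -0.0]
ft_force: [1.3, 0.9, 0.6]
width: 0.0866
grip_force: 0.0
```

```bash
python3 -c "
from h import *
rel((553.5,-165.5,62,-5.1))
c=cam('wrist'); print(c['fovy'],c['cx'],c['cy'],c['position'],R.from_quat(c['orientation']).as_matrix().round(2))
cv2.imwrite('pics/w1.png',cv2.resize(c['pixels'][:,:,::-1],(800,600)))"
```

```text
[-0.001 -0.     0.001] [-2.3  0.1 68.4]
t 2.18 pos [ 553.6 -163.2  130.4] w 0.0866 q7 0.31
65.70646984690485 253.11732274447908 195.26765294663505 [ 0.56073145 -0.08415838  0.29295779] [[ 1.   -0.08 -0.03]
 [-0.09 -0.96 -0.28]
 [-0.    0.28 -0.96]]
```

View pics/w1.png

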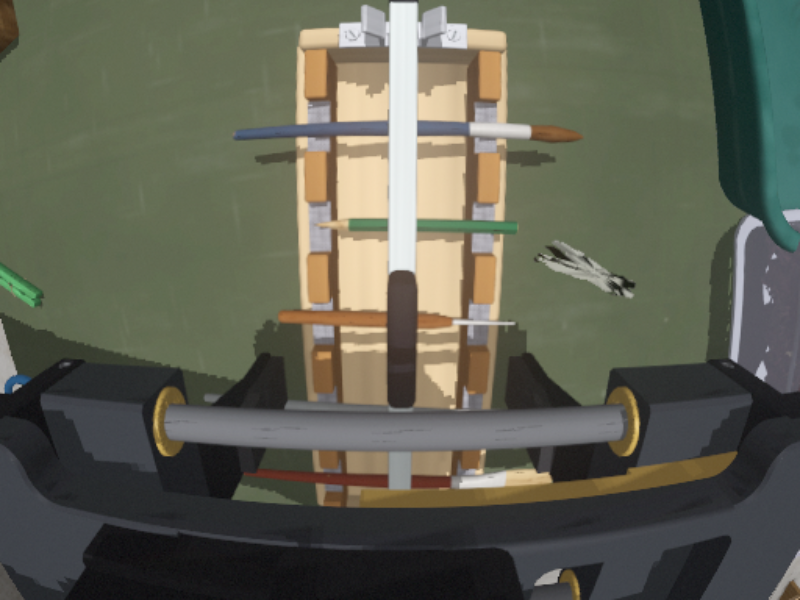

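Request:
apply_moves([
  [0, 0, 0, -2.3, 0, 40, 0.1],
  [0, 0, 0, -2.3, 0, 68, 0.1],
  [0, 0, 0, -2.3, 0, 68, 0.1],
  [0, 0, 0, -2.3, 0, 68, -1],
  [0, 0, 0, -2.3, 0, 68, -1],
  [0, 0, 0, -2.3, 0, 68, -1],
  [0, 0, 0, -2.3, 0, 68, -1],
  [0, 0, 0, -2.3, 0, 68, -1],
  [0, 0, 0, -2.3, 0, 68, -1],
], force=25)

```text
time: 2.98
ee_pos: [0.554, -0.1659, 0.0634]
eef_rot: [0.737, 0.675, 0.001, 0.0]
ft_force: [-0.5, -0.2, -0.4]
width: 0.0351
grip_force: 0.0
```

```bash
python3 -c "
from h import *
rel((553.5,-165.5,125,-5.1),(430,-90,125,-5.1),(430,-90,10,-5.1))"
```

```text
[ 0.001 -0.     0.001] [  0.3  -0.5 -61.6]
[ 0.001 -0.     0.001] [  64.7 -130.1  -61.7]
[ 0.001 -0.     0.001] [  64.7 -130.3   53.3]
t 2.98 pos [ 554.  -165.9   63.4] w 0.0351 q7 0.36
```

Request:
apply_moves([
  [0, 0, 0, 0, 0, 1, -1],
  [0, 0, 0, 0, 0, 1, -1],
  [0, 0, 0, 0, 0, 1, -1],
  [0, 0, 0, 0, 0, 1, -1],
  [0, 0, 0, 0, 0, 1, -1],
  [0, 0, 0, 0, 0, 1, -1],
])

```text
time: 3.48
ee_pos: [0.554, -0.1659, 0.0618]
eef_rot: [0.738, 0.675, 0.0, 0.0]
ft_force: [3.4, -0.1, -1.4]
width: 0.0134
grip_force: 25.0
```

Request:
apply_moves([
  [0, 0, 0, 0, 0, -20, -1],
  [0, 0, 0, 0, 0, -45, -1],
  [0, 0, 0, 0, 0, -65, -1],
  [0, 0, 0, 20, -40, -65, -1],
  [0, 0, 0, 42, -80, -65, -1],
  [0, 0, 0, 65, -116, -60, -1],
  [0, 0, 0, 65, -130, -50, -1],
  [0, 0, 0, 65, -130, -20, -1],
  [0, 0, 0, 65, -130, 15, -1],
  [0, 0, 0, 65, -130, 35, -1],
  [0, 0, 0, 65, -130, 45, -1],
  [0, 0, 0, 65, -130, 45, -1],
])

```text
time: 4.48
ee_pos: [0.428, -0.0899, 0.015]
eef_rot: [0.738, 0.675, -0.002, -0.001]
ft_force: [0.3, 0.5, -0.8]
width: 0.0136
grip_force: 24.9
```

```bash
python3 -c "
from h import *
rel((430,-90,9.5,-5.1))
c=cam('top')
print(r.read_state()['ft_force'])
cv2.imwrite('pics/t1.png',cv2.resize(c['pixels'][90:270,120:420,::-1],None,fx=2.6,fy=2.6))"
```

```text
[-0.004  0.001  0.001] [0.  2.  5.5]
t 4.48 pos [428.  -89.9  15. ] w 0.0136 q7 0.16
[ 1.85709448 -0.4273313   0.05085824]
```

View pics/t1.png

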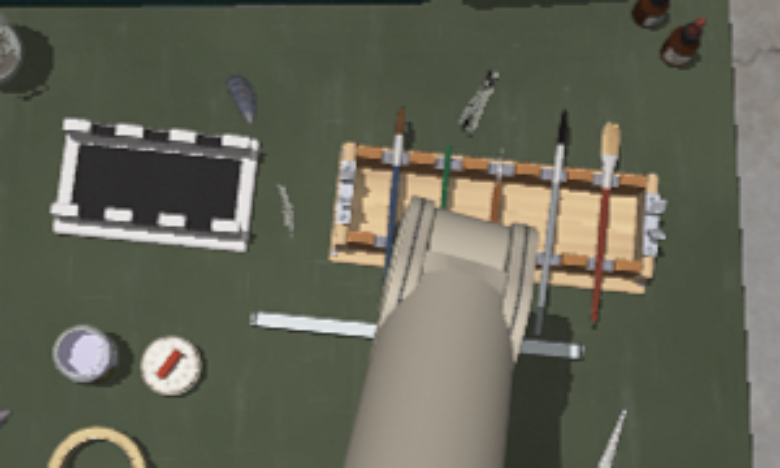

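The bar clears the timer and the ink brush's tail. I'll set it down and release it.

Request:
apply_moves([
  [0, 0, 0, 0, 0, 3, -1],
  [0, 0, 0, 0, 0, 6, -1],
  [0, 0, 0, 0, 0, 6, -1],
  [0, 0, 0, 0, 0, 6, -1],
  [0, 0, 0, 0, 0, 6, -0.2],
  [0, 0, 0, 0, 0, 6, -0.2],
  [0, 0, 0, 0, 0, 6, -0.2],
  [0, 0, 0, 0, 0, 6, -0.2],
])

```text
time: 5.2
ee_pos: [0.4299, -0.0897, 0.0108]
eef_rot: [0.738, 0.675, 0.0, 0.0]
ft_force: [1.4, 0.2, -1.1]
width: 0.0312
grip_force: 0.0
```

```bash
python3 -c "
from h import *
print(r.read_state()['ft_force'])
rel((430,-90,100,-5.1),(560,-63.5,100,84.9))"
```

```text
[ 1.35072435  0.21067508 -1.09313706]
[ 0.    -0.     0.001] [ -0.3   0.1 -89.2]
[ 0.    0.   -1.57] [ 37.5 127.3 -89.1]
t 5.2 pos [429.9 -89.7  10.8] w 0.0312 q7 0.17
```

Request:
apply_moves([
  [0, 0, 0, 0, 0, -30, 0],
  [0, 0, 0, 0, 0, -65, 0],
  [0, 0, -0.12, 10, 15, -95, 0],
  [0, 0, -1.57, 37, 127, -100, 0],
  [0, 0, -1.57, 37, 127, -100, 0],
  [0, 0, -1.57, 37, 127, -100, 0],
  [0, 0, -1.57, 37, 127, -100, 0],
  [0, 0, -1.57, 37, 127, -100, 0],
  [0, 0, -1.57, 37, 127, -100, 0],
  [0, 0, -1.57, 37, 127, -100, 0],
  [0, 0, -1.57, 37, 127, -100, 0],
  [0, 0, -1.57, 37, 127, -100, 0],
  [0, 0, -1.57, 37, 127, -100, 0],
  [0, 0, -1.57, 37, 127, -100, 0],
  [0, 0, -1.57, 37, 127, -100, 0],
  [0, 0, -1.57, 37, 127, -100, 0],
  [0, 0, -1.57, 37, 127, -100, 0],
])

```text
time: 6.62
ee_pos: [0.5595, -0.0641, 0.1106]
eef_rot: [0.046, 0.999, 0.0, -0.0]
ft_force: [0.2, 0.3, 0.1]
width: 0.0437
grip_force: 0.0
```

```bash
python3 -c "
from h import *
rel((568.8,-62,27,84.9))
c=cam('wrist')
cv2.imwrite('pics/w2.png',cv2.resize(c['pixels'][:,:,::-1],(800,600)))"
```

```text
[ 0.    -0.    -0.003] [-9.1  2.9 83.6]
t 6.62 pos [559.5 -64.1 110.6] w 0.0437 q7 1.63
```

View pics/w2.png

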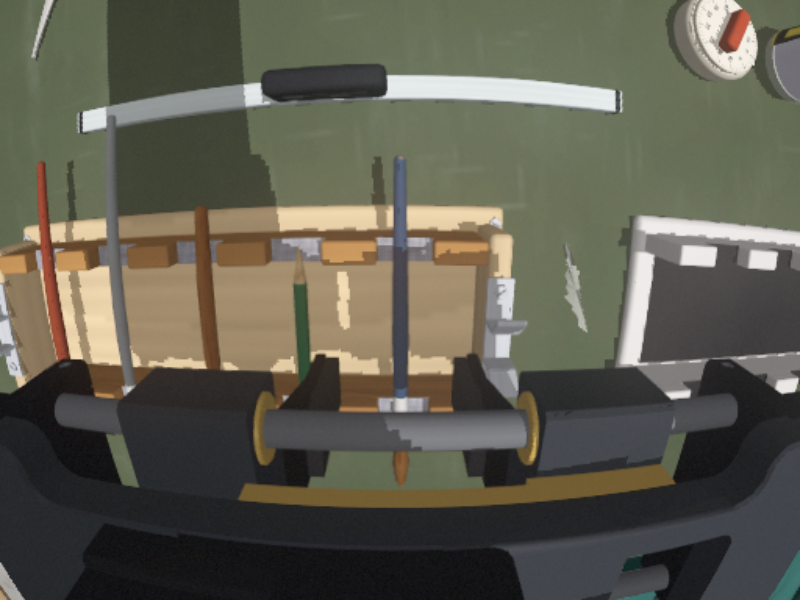

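Request:
apply_moves([
  [0, 0, 0, -9, 0, 30, -0.3],
  [0, 0, 0, -9, 0, 60, -0.3],
  [0, 0, 0, -9, 0, 84, -0.3],
  [0, 0, 0, -9, 0, 84, -1],
  [0, 0, 0, -9, 0, 84, -1],
  [0, 0, 0, -9, 0, 84, -1],
  [0, 0, 0, -9, 0, 84, -1],
  [0, 0, 0, -9, 0, 84, -1],
  [0, 0, 0, -9, 0, 84, -1],
  [0, 0, 0, -9, 0, 84, -1],
  [0, 0, 0, -9, 0, 84, -1],
  [0, 0, 0, -9, 0, 84, -1],
  [0, 0, 0, -9, 0, 84, -1],
], force=15)

```text
time: 7.75
ee_pos: [0.5698, -0.0649, 0.0285]
eef_rot: [0.045, 0.999, 0.0, 0.001]
ft_force: [-0.5, 0.8, 7.6]
width: 0.009
grip_force: 15.0
```

```bash
python3 -c "
from h import *
a=np.radians(-5.1); 
X=np.array([np.cos(a),np.sin(a)]);Y=np.array([-X[1],X[0]])
for k in (55,0,-55): print(k,(np.array([585,187])+k*Y).round(1))
q=np.array([585,187])+55*Y
rel((568.8,-62,120,84.9),(q[0],q[1],120,84.9),(q[0],q[1],28,84.9))"
```

```text
55 [589.9 241.8]
0 [585. 187.]
-55 [580.1 132.2]
[ 0.001  0.003 -0.   ] [  1.    2.8 -91.5]
[ 0.001  0.003 -0.   ] [  7.  307.3 -91.3]
[ 0.001  0.003 -0.   ] [  7.2 307.2   0.7]
t 7.75 pos [569.8 -64.9  28.5] w 0.009 q7 1.68
```

Request:
apply_moves([
  [0, 0, 0, 0, 0, -25, -1],
  [0, 0, 0, 0, 0, -60, -1],
  [0, 0, 0, 0, 0, -90, -1],
  [0, 0, 0, 1, 35, -92, -1],
  [0, 0, 0, 2, 75, -92, -1],
  [0, 0, 0, 3, 115, -92, -1],
  [0, 0, 0, 4, 155, -92, -1],
  [0, 0, 0, 5, 195, -92, -1],
  [0, 0, 0, 6, 235, -92, -1],
  [0, 0, 0, 7, 270, -92, -1],
  [0, 0, 0, 7, 295, -85, -1],
  [0, 0, 0, 7, 307, -75, -1],
  [0, 0, 0, 7, 307, -50, -1],
  [0, 0, 0, 7, 307, -30, -1],
  [0, 0, 0, 7, 307, -30, -1],
])

```text
time: 9.0
ee_pos: [0.5864, 0.2398, 0.0526]
eef_rot: [0.045, 0.999, -0.002, -0.003]
ft_force: [-0.1, -0.5, -0.3]
width: 0.0088
grip_force: 15.0
```

```bash
python3 -c "
from h import *
rel((589.9,241.8,28,84.9))
c=cam('wrist')
cv2.imwrite('pics/w3.png',cv2.resize(c['pixels'][:,:,::-1],(800,600)))"
```

```text
[-0.004 -0.005 -0.   ] [-3.4  2.4 24.6]
t 9.0 pos [586.4 239.8  52.6] w 0.0088 q7 1.14
```

View pics/w3.png

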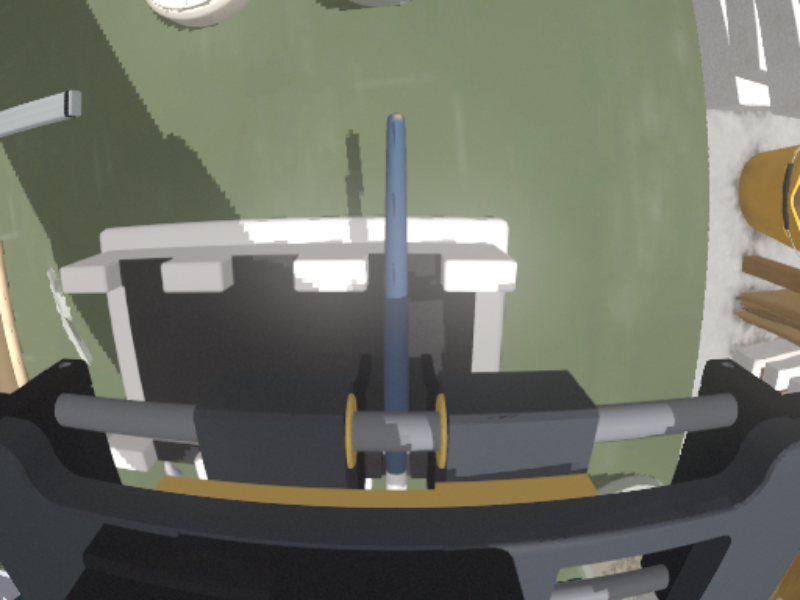

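Request:
apply_moves([
  [0, 0, 0, -3.4, 2.4, 12, -1],
  [0, 0, 0, -3.4, 2.4, 22, -1],
  [0, 0, 0, -3.4, 2.4, 24, -1],
  [0, 0, 0, -3.4, 2.4, 24, -1],
  [0, 0, 0, -3.4, 2.4, 24, -0.3],
  [0, 0, 0, -3.4, 2.4, 24, -0.3],
  [0, 0, 0, -3.4, 2.4, 24, -0.3],
  [0, 0, 0, -3.4, 2.4, 24, -0.3],
  [0, 0, 0, -3.4, 2.4, 10, -0.3],
  [0, 0, 0, -3.4, 2.4, -20, -0.2],
  [0, 0, 0, -3.4, 2.4, -60, -0.1],
])

```text
time: 9.97
ee_pos: [0.5907, 0.2429, 0.116]
eef_rot: [0.044, 0.999, -0.001, -0.002]
ft_force: [0.7, 0.9, 0.2]
width: 0.0358
grip_force: 0.0
```

```bash
python3 -c "
from h import *
rel((542.5,-226.6,110,82.5))"
```

```text
[-0.003 -0.004  0.042] [   6.3 -471.9    7.4]
t 9.97 pos [590.7 242.9 116. ] w 0.0358 q7 1.13
```

Request:
apply_moves([
  [0, 0, 0.04, 6, -472, 2, 0],
  [0, 0, 0.04, 6, -472, 2, 0],
  [0, 0, 0.04, 6, -472, 2, 0],
  [0, 0, 0.04, 6, -472, 2, 0],
  [0, 0, 0.04, 6, -472, 2, 0],
  [0, 0, 0.04, 6, -472, 2, 0],
  [0, 0, 0.04, 6, -472, 2, 0],
  [0, 0, 0.04, 6, -472, 2, 0],
  [0, 0, 0.04, 6, -472, 2, 0],
  [0, 0, 0.04, 6, -472, 2, 0],
  [0, 0, 0.04, 6, -472, 2, 0],
  [0, 0, 0.04, 6, -472, 2, 0],
  [0, 0, 0.04, 6, -472, 2, 0],
  [0, 0, 0.04, 6, -472, 2, 0],
  [0, 0, 0.04, 6, -472, 2, 0],
])

```text
time: 11.22
ee_pos: [0.5451, -0.2246, 0.1153]
eef_rot: [0.064, 0.998, 0.0, 0.0]
ft_force: [-0.6, -0.1, 0.4]
width: 0.0437
grip_force: 0.0
```

```bash
python3 -c "
from h import *
rel((542.5,-226.6,27.5,82.5))
c=cam('wrist')
cv2.imwrite('pics/w4.png',cv2.resize(c['pixels'][:,:,::-1],(800,600)))"
```

```text
[0.001 0.001 0.003] [ 2.4 -2.4 87.8]
t 11.22 pos [ 545.1 -224.6  115.3] w 0.0437 q7 1.92
```

View pics/w4.png

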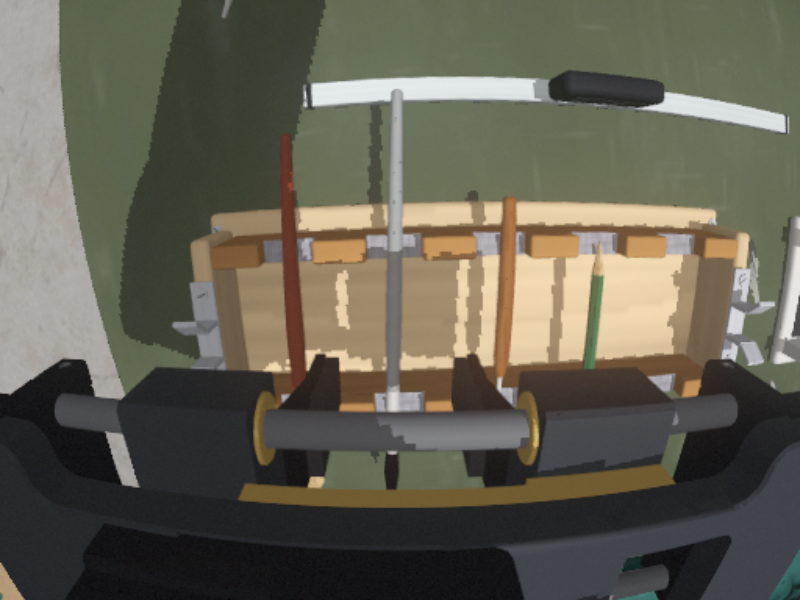

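Request:
apply_moves([
  [0, 0, 0, 2.4, -2.4, 30, -0.3],
  [0, 0, 0, 2.4, -2.4, 60, -0.3],
  [0, 0, 0, 2.4, -2.4, 87, -0.3],
  [0, 0, 0, 2.4, -2.4, 87, -1],
  [0, 0, 0, 2.4, -2.4, 87, -1],
  [0, 0, 0, 2.4, -2.4, 87, -1],
  [0, 0, 0, 2.4, -2.4, 87, -1],
  [0, 0, 0, 2.4, -2.4, 87, -1],
  [0, 0, 0, 2.4, -2.4, 87, -1],
  [0, 0, 0, 2.4, -2.4, 87, -1],
  [0, 0, 0, 2.4, -2.4, 87, -1],
  [0, 0, 0, 2.4, -2.4, 87, -1],
  [0, 0, 0, 2.4, -2.4, 87, -1],
], force=15)

```text
time: 12.35
ee_pos: [0.5432, -0.2281, 0.0296]
eef_rot: [0.064, 0.998, 0.0, 0.002]
ft_force: [-0.5, 2.1, 7.7]
width: 0.0081
grip_force: 15.0
```

```bash
python3 -c "
from h import *
rel((585,187,120,84.9),(585,187,55,84.9))"
```

```text
[ 0.     0.003 -0.04 ] [ 11.5 417.  -90.3]
[ 0.     0.003 -0.04 ] [ 11.7 417.  -25.3]
t 12.35 pos [ 543.2 -228.1   29.6] w 0.0081 q7 1.97
```

Request:
apply_moves([
  [0, 0, 0, 0, 0, -25, -1],
  [0, 0, 0, 0, 0, -60, -1],
  [0, 0, 0, 0, 0, -92, -1],
  [0, 0, -0.04, 2, 35, -92, -1],
  [0, 0, -0.04, 3, 75, -92, -1],
  [0, 0, -0.04, 4, 115, -92, -1],
  [0, 0, -0.04, 5, 155, -92, -1],
  [0, 0, -0.04, 6, 195, -92, -1],
  [0, 0, -0.04, 7, 235, -92, -1],
  [0, 0, -0.04, 8, 275, -92, -1],
  [0, 0, -0.04, 9, 315, -92, -1],
  [0, 0, -0.04, 10, 355, -92, -1],
  [0, 0, -0.04, 11, 390, -92, -1],
  [0, 0, -0.04, 11.5, 410, -80, -1],
  [0, 0, -0.04, 11.5, 417, -60, -1],
  [0, 0, -0.04, 11.5, 417, -30, -1],
  [0, 0, -0.04, 11.5, 417, -25, -1],
  [0, 0, -0.04, 11.5, 417, -25, -1],
])

```text
time: 13.85
ee_pos: [0.5828, 0.1862, 0.0515]
eef_rot: [0.045, 0.999, -0.001, -0.001]
ft_force: [-0.1, -1.2, -0.2]
width: 0.008
grip_force: 15.0
```

```bash
python3 -c "
from h import *
rel((585,187,28.5,84.9))
c=cam('wrist')
cv2.imwrite('pics/w5.png',cv2.resize(c['pixels'][:,:,::-1],(800,600)))"
```

```text
[-0.002 -0.003 -0.   ] [-2.2  1.  23. ]
t 13.85 pos [582.8 186.2  51.5] w 0.008 q7 1.22
```

View pics/w5.png

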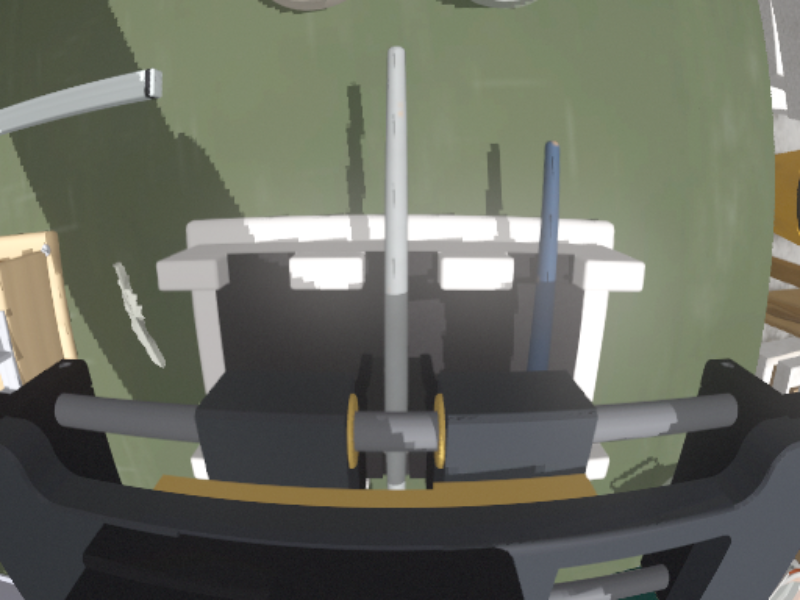

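Request:
apply_moves([
  [0, 0, 0, -2.2, 1, 12, -1],
  [0, 0, 0, -2.2, 1, 20, -1],
  [0, 0, 0, -2.2, 1, 22, -1],
  [0, 0, 0, -2.2, 1, 22, -1],
  [0, 0, 0, -2.2, 1, 22, -0.3],
  [0, 0, 0, -2.2, 1, 22, -0.3],
  [0, 0, 0, -2.2, 1, 22, -0.3],
  [0, 0, 0, -2.2, 1, 22, -0.3],
  [0, 0, 0, -2.2, 1, 10, -0.3],
  [0, 0, 0, -2.2, 1, -20, -0.2],
  [0, 0, 0, -2.2, 1, -60, -0.1],
])

```text
time: 14.82
ee_pos: [0.5844, 0.1871, 0.1119]
eef_rot: [0.044, 0.999, -0.001, -0.002]
ft_force: [0.2, 0.7, 0.4]
width: 0.0351
grip_force: 0.0
```

```bash
python3 -c "
from h import *
rel((544,-279.6,115,83.6))"
```

```text
[-0.003 -0.004  0.023] [  -1.1 -468.5   -1.9]
t 14.82 pos [584.4 187.1 111.9] w 0.0351 q7 1.21
```

Request:
apply_moves([
  [0, 0, 0.02, -1, -468, -2, 0],
  [0, 0, 0.02, -1, -468, -2, 0],
  [0, 0, 0.02, -1, -468, -2, 0],
  [0, 0, 0.02, -1, -468, -2, 0],
  [0, 0, 0.02, -1, -468, -2, 0],
  [0, 0, 0.02, -1, -468, -2, 0],
  [0, 0, 0.02, -1, -468, -2, 0],
  [0, 0, 0.02, -1, -468, -2, 0],
  [0, 0, 0.02, -1, -468, -2, 0],
  [0, 0, 0.02, -1, -468, -2, 0],
  [0, 0, 0.02, -1, -468, -2, 0],
  [0, 0, 0.02, -1, -468, -2, 0],
  [0, 0, 0.02, -1, -468, -2, 0],
  [0, 0, 0.02, -1, -468, -2, 0],
  [0, 0, 0.02, -1, -468, -2, 0],
])

```text
time: 16.07
ee_pos: [0.5463, -0.2771, 0.1151]
eef_rot: [0.054, 0.999, 0.0, 0.0]
ft_force: [0.3, 0.2, 1.1]
width: 0.0434
grip_force: 0.0
```

```bash
python3 -c "
from h import *
rel((544,-279.6,28,83.6))
c=cam('wrist')
cv2.imwrite('pics/w6.png',cv2.resize(c['pixels'][:,:,::-1],(800,600)))"
```

```text
[0.001 0.    0.004] [ 2.1 -2.8 87.1]
t 16.07 pos [ 546.3 -277.1  115.1] w 0.0434 q7 2.04
```

View pics/w6.png

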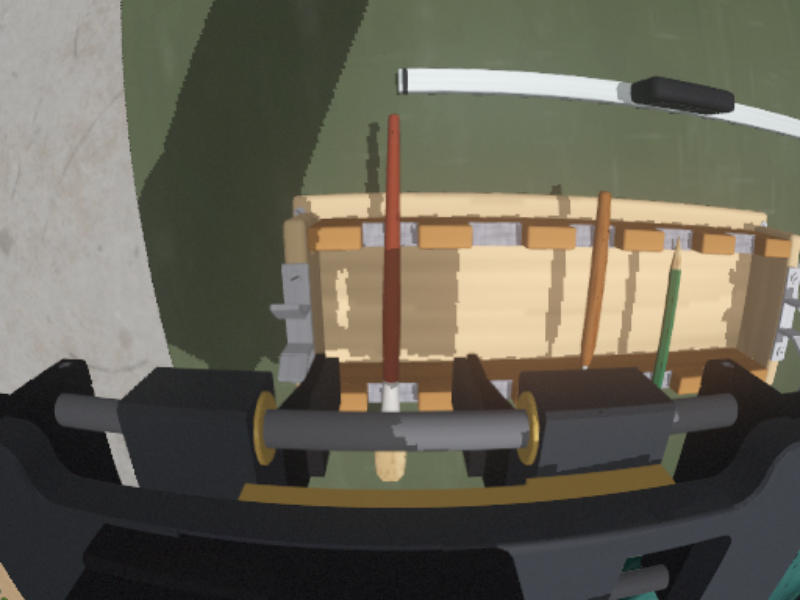

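Request:
apply_moves([
  [0, 0, 0, 2, -2.8, 10, -0.4],
  [0, 0, 0, 2, -2.8, 25, -0.4],
  [0, 0, 0, 2, -2.8, 40, -0.4],
  [0, 0, 0, 2, -2.8, 65, -0.4],
  [0, 0, 0, 2, -2.8, 86, -0.4],
  [0, 0, 0, 2, -2.8, 86, -1],
  [0, 0, 0, 2, -2.8, 86, -1],
  [0, 0, 0, 2, -2.8, 86, -1],
  [0, 0, 0, 2, -2.8, 86, -1],
  [0, 0, 0, 2, -2.8, 86, -1],
  [0, 0, 0, 2, -2.8, 86, -1],
  [0, 0, 0, 2, -2.8, 86, -1],
  [0, 0, 0, 2, -2.8, 86, -1],
  [0, 0, 0, 2, -2.8, 86, -1],
], force=15)

```text
time: 17.28
ee_pos: [0.5443, -0.2812, 0.03]
eef_rot: [0.054, 0.999, -0.0, 0.001]
ft_force: [-0.5, 0.3, 6.7]
width: 0.0103
grip_force: 15.0
```

```bash
python3 -c "
from h import *
rel((580.1,132.2,120,84.9),(580.1,132.2,55,84.9))"
```

```text
[-0.     0.002 -0.02 ] [  9.1 414.9 -90.1]
[-0.     0.002 -0.02 ] [  9.2 414.9 -25.1]
t 17.28 pos [ 544.3 -281.2   30. ] w 0.0103 q7 2.08
```

Request:
apply_moves([
  [0, 0, 0, 0, 0, -25, -1],
  [0, 0, 0, 0, 0, -60, -1],
  [0, 0, 0, 0, 0, -92, -1],
  [0, 0, -0.02, 2, 35, -92, -1],
  [0, 0, -0.02, 3, 75, -92, -1],
  [0, 0, -0.02, 4, 115, -92, -1],
  [0, 0, -0.02, 5, 155, -92, -1],
  [0, 0, -0.02, 6, 195, -92, -1],
  [0, 0, -0.02, 7, 235, -92, -1],
  [0, 0, -0.02, 8, 275, -92, -1],
  [0, 0, -0.02, 9, 315, -92, -1],
  [0, 0, -0.02, 9, 355, -92, -1],
  [0, 0, -0.02, 9, 390, -92, -1],
  [0, 0, -0.02, 9, 410, -80, -1],
  [0, 0, -0.02, 9, 415, -60, -1],
  [0, 0, -0.02, 9, 415, -30, -1],
  [0, 0, -0.02, 9, 415, -25, -1],
  [0, 0, -0.02, 9, 415, -25, -1],
])

```text
time: 18.78
ee_pos: [0.5782, 0.1318, 0.0522]
eef_rot: [0.045, 0.999, -0.001, -0.002]
ft_force: [0.2, -0.5, 0.3]
width: 0.0097
grip_force: 15.0
```

```bash
python3 -c "
from h import *
rel((580.1,132.2,30,84.9))
c=cam('wrist')
cv2.imwrite('pics/w7.png',cv2.resize(c['pixels'][:,:,::-1],(800,600)))"
```

```text
[-0.002 -0.003 -0.   ] [-2.   0.6 22.2]
t 18.78 pos [578.2 131.8  52.2] w 0.0097 q7 1.31
```

View pics/w7.png

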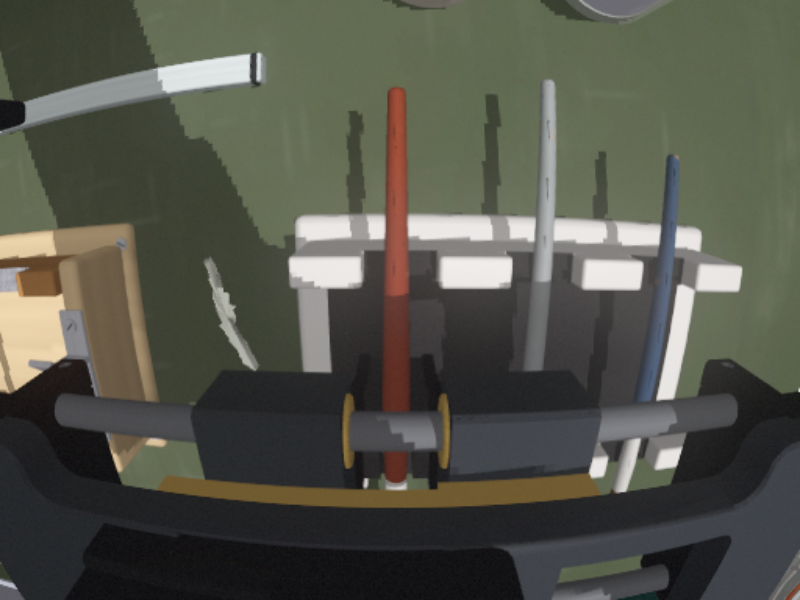

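Request:
apply_moves([
  [0, 0, 0, -2, 0.8, 12, -1],
  [0, 0, 0, -2, 0.8, 20, -1],
  [0, 0, 0, -2, 0.8, 22, -1],
  [0, 0, 0, -2, 0.8, 22, -1],
  [0, 0, 0, -2, 0.8, 22, -0.3],
  [0, 0, 0, -2, 0.8, 22, -0.3],
  [0, 0, 0, -2, 0.8, 22, -0.3],
  [0, 0, 0, -2, 0.8, 22, -0.3],
  [0, 0, 0, -2, 0.8, 10, -0.3],
  [0, 0, 0, -2, 0.8, -20, -0.2],
  [0, 0, 0, -2, 0.8, -60, -0.1],
])

```text
time: 19.75
ee_pos: [0.5798, 0.1326, 0.113]
eef_rot: [0.044, 0.999, -0.001, -0.002]
ft_force: [0.9, 0.7, -0.7]
width: 0.0352
grip_force: 0.0
```

```bash
python3 -c "
from h import *
rel((500,20,120,45),(430,-90,100,-5.1))"
```

```text
[-0.004 -0.003  0.697] [  69.5 -119.3   -6.5]
[-0.005 -0.002  1.571] [ 129.4 -235.    14.1]
t 19.75 pos [579.8 132.6 113. ] w 0.0352 q7 1.29
```

Request:
apply_moves([
  [0, 0, 1.57, 129, -235, 5, 0],
  [0, 0, 1.57, 129, -235, 5, 0],
  [0, 0, 1.57, 129, -235, 5, 0],
  [0, 0, 1.57, 129, -235, 5, 0],
  [0, 0, 1.57, 129, -235, 5, 0],
  [0, 0, 1.57, 129, -235, 5, 0],
  [0, 0, 1.57, 129, -235, 5, 0],
  [0, 0, 1.57, 129, -235, 5, 0],
  [0, 0, 1.57, 129, -235, 5, 0],
  [0, 0, 1.57, 129, -235, 5, 0],
  [0, 0, 1.57, 129, -235, 5, 0],
  [0, 0, 1.57, 129, -235, 5, 0],
  [0, 0, 1.57, 129, -235, 5, 0],
  [0, 0, 1.57, 129, -235, 5, 0],
  [0, 0, 1.57, 129, -235, 5, 0],
])

```text
time: 21.0
ee_pos: [0.4325, -0.0895, 0.1093]
eef_rot: [0.737, 0.676, 0.0, 0.0]
ft_force: [0.3, -0.1, 0.1]
width: 0.0438
grip_force: 0.0
```

```bash
python3 -c "
from h import *
rel((429.9,-89.7,10.5,-5.1))"
```

```text
[ 0.001 -0.001  0.003] [-0.4 -2.7 98.8]
t 21.0 pos [432.5 -89.5 109.3] w 0.0438 q7 0.03
```

Request:
apply_moves([
  [0, 0, 0, -0.4, -2.7, 35, -0.2],
  [0, 0, 0, -0.4, -2.7, 70, -0.2],
  [0, 0, 0, -0.4, -2.7, 90, -0.2],
  [0, 0, 0, -0.4, -2.7, 98, -0.2],
  [0, 0, 0, -0.4, -2.7, 98, -1],
  [0, 0, 0, -0.4, -2.7, 98, -1],
  [0, 0, 0, -0.4, -2.7, 98, -1],
  [0, 0, 0, -0.4, -2.7, 98, -1],
  [0, 0, 0, -0.4, -2.7, 98, -1],
  [0, 0, 0, -0.4, -2.7, 98, -1],
  [0, 0, 0, -0.4, -2.7, 98, -1],
  [0, 0, 0, -0.4, -2.7, 98, -1],
  [0, 0, 0, -0.4, -2.7, 98, -1],
], force=25)

```text
time: 22.08
ee_pos: [0.4307, -0.0896, 0.0119]
eef_rot: [0.737, 0.675, 0.001, 0.0]
ft_force: [-1.5, 0.1, 8.6]
width: 0.0139
grip_force: 25.0
```

```bash
python3 -c "
from h import *
rel((430,-90,130,-5.1),(554,-166,130,-5.1),(554,-166,85,-5.1))"
```

```text
[ 0.002 -0.001  0.001] [  -0.4   -0.4 -118.1]
[ 0.002 -0.001  0.001] [ -65.2  129.8 -117.9]
[ 0.002 -0.001  0.001] [-65.3 129.7 -72.9]
t 22.08 pos [430.7 -89.6  11.9] w 0.0139 q7 0.16
```

Request:
apply_moves([
  [0, 0, 0, 0, 0, -25, -1],
  [0, 0, 0, 0, 0, -60, -1],
  [0, 0, 0, 0, 0, -100, -1],
  [0, 0, 0, 0, 0, -118, -1],
  [0, 0, 0, -15, 30, -118, -1],
  [0, 0, 0, -33, 65, -118, -1],
  [0, 0, 0, -50, 100, -118, -1],
  [0, 0, 0, -62, 122, -118, -1],
  [0, 0, 0, -65, 130, -115, -1],
  [0, 0, 0, -65, 130, -100, -1],
  [0, 0, 0, -65, 130, -88, -1],
  [0, 0, 0, -65, 130, -88, -1],
  [0, 0, 0, -65, 130, -88, -1],
])

```text
time: 23.17
ee_pos: [0.5524, -0.1652, 0.0983]
eef_rot: [0.737, 0.675, -0.0, -0.001]
ft_force: [-0.2, 0.1, -1.3]
width: 0.0138
grip_force: 25.0
```

```bash
python3 -c "
from h import *
rel((554,-165.9,64.5,-5.1))
c=cam('wrist')
cv2.imwrite('pics/w8.png',cv2.resize(c['pixels'][:,:,::-1],(800,600)))"
```

```text
[-0.002 -0.001  0.001] [-0.6  1.7 33.8]
t 23.17 pos [ 552.4 -165.2   98.3] w 0.0138 q7 0.34
```

View pics/w8.png

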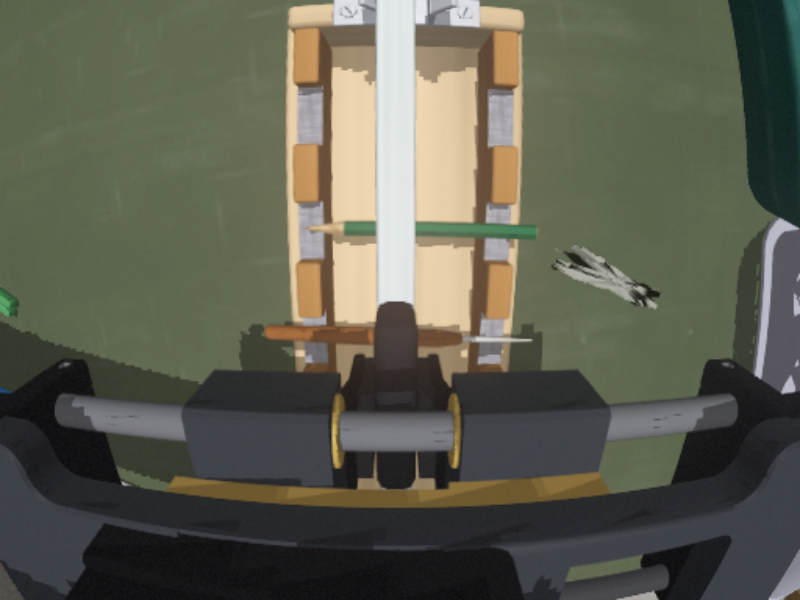

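Run:
```python
from h import *
c=load('wrist'); s=r.read_state()
f=192/np.tan(np.radians(float(c['fovy']))/2); M=R.from_quat(c['orientation']).as_matrix(); p=c['position']
def w(x,y,z):
    a=(x+.5)/1.5625-.5-c['cx']; b=(y+.5)/1.5625-.5-c['cy']; t=np.hypot(a,b); th=t/f
    d=M@np.array([a/t*np.sin(th),b/t*np.sin(th),np.cos(th)]); return p+d*(z-p[2])/d[2]
ty=R.from_quat(s['eef_rot']).as_matrix()[:,1]
e=lambda P: round(float((P-s['ee_pos'])@ty*1000),2)
for v in (60,175,290):
    xs={60:(294,320,493,519),175:(294,323,490,517),290:(297,325,487,513)}[v]
    print('teeth',[e(w(x,v,.052)) for x in xs],np.mean([e(w(x,v,.052)) for x in xs]))
for v,a,b in ((60,376,413),(250,377,413)): print('bar',e(w(a,v,.096)),e(w(b,v,.096)))
print('screws',e(w(347,10,.05)),e(w(464,12,.05)))
```

```text
teeth [-46.39, -34.47, 42.84, 54.97] 4.237500000000001
teeth [-46.59, -33.27, 41.62, 54.23] 3.997499999999995
teeth [-47.31, -33.86, 42.15, 54.84] 3.955
bar -7.54 5.37
bar -7.4 5.53
screws -22.78 30.26
```

Request:
apply_moves([
  [0, 0, 0, -0.5, 4.3, 0, -1],
  [0, 0, 0, -0.5, 4.3, 5, -1],
  [0, 0, 0, -0.5, 4.3, 10, -1],
  [0, 0, 0, -0.5, 4.3, 15, -1],
  [0, 0, 0, -0.5, 4.3, 20, -1],
  [0, 0, 0, -0.5, 4.3, 24, -1],
  [0, 0, 0, -0.5, 4.3, 28, -1],
  [0, 0, 0, -0.5, 4.3, 30, -1],
  [0, 0, 0, -0.5, 4.3, 30, -1],
])

```text
time: 23.97
ee_pos: [0.5572, -0.1668, 0.0681]
eef_rot: [0.738, 0.675, -0.0, -0.0]
ft_force: [0.1, 0.7, -0.4]
width: 0.0139
grip_force: 25.0
```

```bash
python3 -c "
from h import *
print(r.read_state()['ft_force'].round(2),r.read_state()['torque'].round(2))
rel((557,-165.9,64.5,-5.1))"
```

```text
[ 0.06  0.72 -0.42] [0.02 0.24 0.  ]
[-0.001 -0.     0.001] [ 0.8 -0.3  3.6]
t 23.97 pos [ 557.2 -166.8   68.1] w 0.0139 q7 0.36
```

Request:
apply_moves([
  [0, 0, 0, 0.5, 0, 1.5, -1],
  [0, 0, 0, 0.5, 0, 3, -1],
  [0, 0, 0, 0.5, 0, 3, -1],
  [0, 0, 0, 0.5, 0, 3, -0.2],
  [0, 0, 0, 0.5, 0, 3, -0.2],
  [0, 0, 0, 0.5, 0, 3, -0.2],
  [0, 0, 0, 0.5, 0, 3, -0.2],
  [0, 0, 0, 0.5, 0, 3, -0.2],
  [0, 0, 0, 0.5, 0, -10, -0.2],
  [0, 0, 0, 0.5, 0, -40, -0.2],
  [0, 0, 0, 0.5, 0, -80, 0],
  [0, 0, 0, 0.5, 0, -120, 0],
  [0, 0, 0, 0.5, 0, -150, 0],
  [0, 0, 0, 0.5, 0, -150, 0],
])

```text
time: 25.13
ee_pos: [0.5602, -0.1676, 0.2264]
eef_rot: [0.738, 0.675, 0.003, 0.004]
ft_force: [1.1, -0.7, -1.1]
width: 0.0428
grip_force: 0.0
```

```bash
python3 -c "
from h import *
rel((480,200,230,40),(300,480,230,60))
c=cam('wrist')
cv2.imwrite('pics/w9.png',c['pixels'][:,:,::-1])"
```

```text
[ 0.009  0.004 -0.787] [ 359.1 -112.4   -4.8]
[ 0.009  0.006 -1.136] [ 622.  -316.5   -6.8]
t 25.13 pos [ 560.2 -167.6  226.4] w 0.0428 q7 0.28
```

Request:
apply_moves([
  [0, 0, -0.7, 340, -95, -5, 0],
  [0, 0, -0.7, 340, -95, -5, 0],
  [0, 0, -0.7, 340, -95, -5, 0],
  [0, 0, -0.7, 340, -95, -5, 0],
  [0, 0, -0.7, 340, -95, -5, 0],
  [0, 0, -0.7, 340, -95, -5, 0],
  [0, 0, -0.7, 340, -95, -5, 0],
  [0, 0, -0.7, 340, -95, -5, 0],
  [0, 0, -0.8, 622, -316, -5, 0],
  [0, 0, -0.8, 622, -316, -5, 0],
  [0, 0, -0.8, 622, -316, -5, 0],
  [0, 0, -0.8, 622, -316, -5, 0],
  [0, 0, -0.8, 622, -316, -5, 0],
  [0, 0, -0.8, 622, -316, -5, 0],
  [0, 0, -0.8, 622, -316, -5, 0],
  [0, 0, -0.8, 622, -316, -5, 0],
  [0, 0, -0.8, 622, -316, -5, 0],
  [0, 0, -0.8, 622, -316, -5, 0],
])

```text
time: 26.68
ee_pos: [0.2903, 0.4873, 0.2228]
eef_rot: [0.412, 0.911, -0.0, -0.002]
ft_force: [-1.1, -0.8, -0.6]
width: 0.0438
grip_force: 0.0
```

```bash
python3 -c "
from h import *
a=cam('top')['pixels'][115:250,125:395,::-1]; b=cam('side')['pixels'][115:315,200:420,::-1]
a=cv2.resize(a,(500,250),interpolation=2); b=cv2.resize(b,(380,345),interpolation=2)
w=cv2.imread('pics/w9.png')[:,60:460]; w=cv2.resize(w,(360,345))
o=np.zeros((595,740,3),np.uint8); o[:250,:500]=a; o[250:,:380]=b; o[250:,380:]=w
cv2.imwrite('pics/fin.png',o)
c=load('top')
for u in (255,285,340,365):
    v=187/5+125+(u-246)*65/647; print([pt(c,u,v+k).round(4)[[0,2]].tolist() for k in (-1,0,1)])"
```

```text
[[0.5711, 0.0582], [0.5672, 0.0629], [0.5653, 0.0597]]
[[0.5626, 0.0637], [0.5606, 0.0609], [0.5569, 0.065]]
[[0.5504, 0.0597], [0.5477, 0.0595], [0.5445, 0.062]]
[[0.5431, 0.066], [0.5409, 0.0635], [0.5381, 0.0639]]
```

View pics/fin.png

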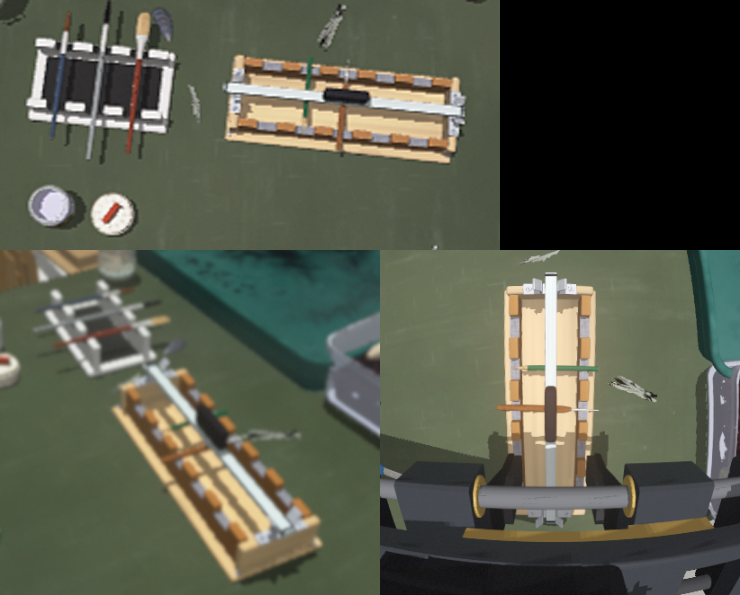

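The last picture shows the three brushes in separate slots and the bar down in both brackets, with its top at about 63 mm. The jar and timer have not moved.

```bash
python3 -c "
from bench import r
print(r.close_job())"
```

```text
the job is handed in; nothing more can be done
None
```

The job is handed in at about 27 s: the three brushes lie one per slot, centred in the white rest, the bar is back in both brackets over the stylus and pencil, and the jar and timer were left where they stood.

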